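Press a medal blank and ease the spring lever back up

ROBOT

A 6-joint arm with a two-finger parallel gripper is mounted at the origin on the work surface. World frame = base frame: x ahead of the robot, y to its left, z up, the work surface at z = 0. Lengths are in m, angles in rad, forces in N, time in s.
With the tool pointing down it reaches from about 0.25 to 0.8 m from the base axis. Payload 8.5 kg.
Tool frame: the origin (TCP) lies midway between the tips of the shut fingers; the grasp point (between the pads) lies 19 mm behind it; z points along the fingers, y is the direction in which the jaws open and shut (so a half turn about z gives the same grasp; the last joint's range is limited). The gripper opens to 85 mm and grips with 20 to 120 N. Pads are 22 mm wide; open, the fingers measure 114 mm over their backs; the gripper's body (76 mm by 85 mm) begins 54 mm behind the grasp point. The pads swing forward as they close: fully open they stand 13 mm farther back than shut.
Start: joints at [1.233, 0.238, -0.013, 1.319, 0, 1.571], TCP at [0.174, 0.495, 0.231] pointing down, gripper open.
Joint ranges: [-2.66, 2.66], [-1.03, 1.9], [-1.14, 1.46], [-1.82, 2.27], [-1.45, 1.34], [-3.14, 3.14]. Speed limits (rad/s): [2.22, 2.22, 2.79, 3.14, 3.14, 3.14].

INTERFACE

Orientations are given as a unit quaternion [x, y, z, w].
In Python, from workcell import ctrl, optics gives the robot as it stands.
- The arm moves only by the tool jog_arm, never from a script. Its arguments are lists of equal length, an entry for each row: "slide": the shift along the tool's x, y, z in cm, a list of three; "spin": the turn about the tool's z in rad. A call has 1 to 10 rows; each row shifts and turns the pose as measured when the row begins, along the tool's axes as they then stand; what a row does not reach is not made up. A row lasts 1/12 s, in which the tool goes at most 41.7 mm and 7.16 degrees, less where a joint would pass 70% of its speed; a pose out of reach is approached as far as the arm can. A call with a gripper value outside its range is refused whole. "jaw" is the finger opening in cm, from 0 to 8.54, set as the call begins (left out, the last holds). The fingers move at their own pace and stop on an object; "grip_force" is the grip in N (left out, the last holds). Time passes only in rows, so rows that do not move let the fingers close. It gives the time, the measured TCP pose, the force and the opening at its end, in the units of the state.
- ctrl.get_obs(): the state, without advancing time (a new reading comes with each control period).
- optics.get_image(name): name is "scene" or "top" or "wrist"; returns a dict with "frame" (384x512x3 uint8, red, green, blue), "intrinsics" (3x3 intrinsics, pixels), "eye" and "orientation" of the camera in the world. Camera axes: x right, y down, z forward; pixel columns grow to the right and rows downward; lengths in m; the calibration is good to about 2 mm. The wrist camera is an equidistant fisheye: a pixel r from the principal point sees the ray r / f radians off the axis. A picture is of the moment at which its call begins. There is no depth.
- ctrl.hand_in(): hands the job in, once; it reports no verdict.
The state is a dict: "time": time; "joint_positions": joint angles; "joint_vel": joint speeds; "effort": joint torques, N m; "tcp_pos": TCP position; "orientation": TCP orientation; "contact_force": force on the tool from outside, world axes, zero at the start; "ft_torque": the same for the moment, N m; "gripper_width": opening from 0.0 (shut) to 1.0 (fully open).
Only numpy, scipy, OpenCV 4.12 (cv2) and the standard library are available. Lean on these libraries where they do the work, as an engineer would, in place of code of your own. Each camera call takes 0.05 s, during which the arm holds its last target.

TASK

On the craft table, push the die slide of the small hand press in until it is fully home, so that the metal blank sits under the punch. Then press the spring lever down until the punch bears firmly, but not crushingly, on the blank, keep that pressure for about a second, and let the lever rise slowly under control all the way to its rest; never let it snap up. Leave the slide home with the blank in it, the lever up, and the tumbler, tape ring and jar where they stand.

Things in the scene. Friction and masses are not known exactly. Their poses are not given: they have to be found in the camera images.
- press: hand press bolted to the table, a grey base 200 x 150 mm, 30 mm high. Origin on the table under the punch, z up; its x axis points from the lever's grip end to the rear pivot (away from the robot), its y axis is the way the slide is pushed in. Two steel guides run along y at x = +-46 mm, up to z = 50 mm; the lever lies over y = 0
- lamp_bar (a point): centre of a lamp bar fixed to the press over its front: 50 mm along press x, 560 mm along y, 25 mm deep, underside 287 mm above the table. Level struts at y = +-260 mm run back from its ends to two posts. A tool held upright over the grip or the slide's tab fouls the bar; lean the tool 30 to 45 degrees so that its body stands back towards the robot (press -x)
- lever_hinge (a point): pivot axis of the spring lever, 75 mm above the table, 90 mm behind the press origin; the axis runs along the press y axis
- lever_grip (a point): point on the mid-line of the upper face of the black grip at the lever's free end, on the lever, 225 mm from the pivot. The grip is 36 mm wide, 75 mm long, 16 mm thick, reaching from 25 mm beyond this point (the free end) to 50 mm towards the pivot; the face slopes with the lever (at rest 0.40 rad up towards the robot)
- lever (a joint): lever angle, rad: 0 at rest (raised 0.40 above level), grows as the grip is pressed down, stop at 0.60. Spring return: about 1 to 2 N down at the grip at rest, 7 to 8 N where the punch meets the blank (about 0.34 to 0.43, as the slide's height varies: feel for it). There each further 1 N at the grip adds about 2.5 N on the blank: 14 to 18 N in all is firm, 35 N crushes. Let go, it flies up; under 1 rad/s is slow
- punch: steel punch of 28 mm diameter, 10 mm below the lever's middle, 90 mm from the pivot, swivelling by +-0.15 rad to lie flat. Origin at its middle. Firm means 12 to 60 N between it and the blank; above 80 N is crushing
- slide (a joint): travel of the die slide, m: 0 drawn out, 0.07 fully home against its stop; pushed along the press +y axis; friction about 2.5 N, no spring
- slide_tab (a point): centre of the black upright push tab of the slide: 32 mm along press x, 12 mm thick along press y, 42 mm high, its top 13 mm above this point. It stands 77 mm in front of and 152 mm to the press -y side of the seat, and moves with the slide. Its outer (-y) face, the one to push, is free
- slide_seat (a point): middle of the floor of the slide's seat, a shallow 56 mm square well 6 mm deep that holds the blank; moves with the slide
- blank: plain aluminium disc of 50 mm diameter, 10 mm thick, lying in the seat of the slide; origin at the centre of its underside
- tumbler: open plastic tumbler 115 mm high, 84 mm across, origin at the middle of its foot; bystander
- tape: cardboard-coloured tape ring lying flat, 100 mm across, 24 mm high; bystander
- jar: white jar 85 mm high, 64 mm across; bystander
Mind the look-alikes: they are no part of the job. Several things have the shape of the blank; the one meant has the colours described above.

How it is judged:
By the outcome, as a careful person would: the job done as asked, in the order asked, and still so for the second after the job is handed in, with the robot touching nothing.
It also fails if it takes over 58 s, if anything falls off the work surface, if the arm or the gripper's body presses on something with over 40 N, if the wrist force passes 120 N, or if a joint passes its speed limit or range.

## Working session

There is one attempt and no reset: what is moved stays moved. The work goes in short steps, Python scripts to look and compute and a tool call to move; the robot and the scene stay as the last step left them, time stands still between calls to the robot, and variables do not carry over. Pictures are saved under pics/ and viewed, and the job is handed in when it is done.

Besides the shell and the picture viewer there is one more tool, called after "Emit:" as name(argument=value, ...) on one line, values as JSON. jog_arm: Moves the arm, as the interface text tells. Its arguments: {"type":"object","properties":{"slide":{"type":"array","items":{"type":"array","items":{"type":"number"}}},"spin":{"type":"array","items":{"type":"number"}},"jaw":{"type":"number"},"grip_force":{"type":"number"}},"required":["slide","spin"]}

```bash
mkdir -p pics; ls; python3 - <<'E'
from workcell import ctrl, optics
import cv2
print(ctrl.get_obs())
for n in ["scene","top","wrist"]:
    d=optics.get_image(n); cv2.imwrite(f"pics/{n}0.png",d["frame"][:,:,::-1]); print(n,d["intrinsics"],d["eye"],d["orientation"])
E
```

```text
pics
{'time': 0.0, 'joint_positions': array([ 1.23299547e+00,  2.38771962e-01, -1.42628780e-02,  1.31918054e+00,
        2.60354921e-05,  1.57079701e+00]), 'joint_vel': array([-3.92238697e-04,  1.70501628e-04, -1.49084520e-03, -5.91666258e-05,
        3.94564560e-05, -1.11385226e-03]), 'effort': array([ 5.82025004e-04, -5.38785660e+01,  3.46436977e+01,  1.82337145e-02,
        1.88846298e-04,  1.01868193e-05]), 'tcp_pos': array([0.17384774, 0.49494389, 0.23067888]), 'orientation': array([ 1.68098832e-01,  9.85769892e-01, -6.97242036e-04, -1.32102654e-04]), 'contact_force': array([-0.39871552,  0.58731109, -0.45897514]), 'ft_torque': array([-0.00021253,  0.01437401, -0.06503451]), 'gripper_width': 1.000467750860833}
scene [[459.81441212   0.         260.07572556]
 [  0.         459.81441212 185.15412478]
 [  0.           0.           1.        ]] [ 1.46903817 -0.41052005  0.86947632] [ 0.77522743  0.44511337 -0.22715359 -0.3863907 ]
top [[412.50168065   0.         256.82819556]
 [  0.         412.50168065 197.3917217 ]
 [  0.           0.           1.        ]] [0.49103927 0.03733147 0.99488042] [ 0.75958802 -0.64177666  0.0674538  -0.08123263]
wrist [[297.31863964   0.         258.45433618]
 [  0.         297.31863964 191.82310724]
 [  0.           0.           1.        ]] [0.10535705 0.51901844 0.3734487 ] [0.80743301 0.57240412 0.08182232 0.11709211]
```

View pics/scene0.png

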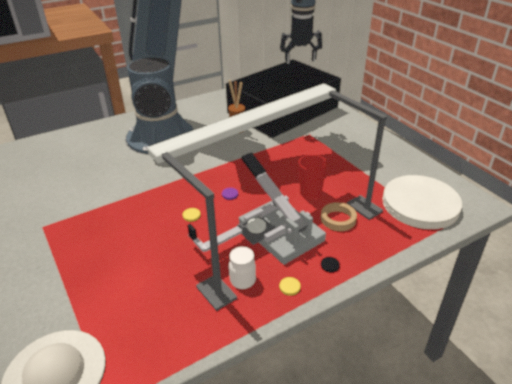

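View pics/top0.png

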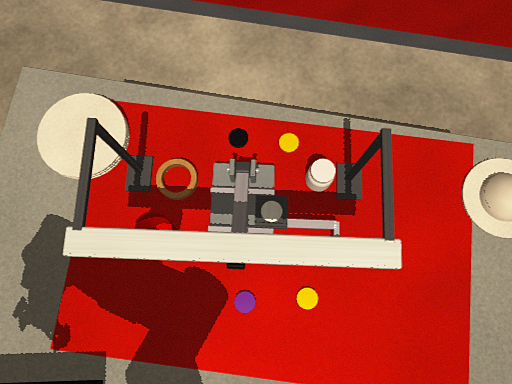

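View pics/wrist0.png

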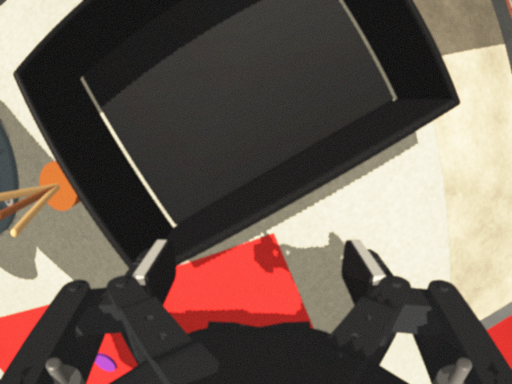

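The scene view shows the press at about (285,225) and the tab near (192,232). In the top view the lever runs from (240,265) to (243,165), the blank is near (272,210) and the tab is at about (337,228), mostly under the lamp bar. I'll zoom in for accurate points.

```bash
cat > h.py <<'E'
import numpy as np, cv2
from scipy.spatial.transform import Rotation as R
from workcell import ctrl, optics
def proj(d,P):
    P=np.atleast_2d(P); c=(P-d["eye"])@R.from_quat(d["orientation"]).as_matrix()
    K=d["intrinsics"]; return np.c_[K[0,0]*c[:,0]/c[:,2]+K[0,2],K[1,1]*c[:,1]/c[:,2]+K[1,2]]
def press(x,y,yaw):
    M=R.from_euler('z',yaw).as_matrix(); return lambda p:np.atleast_2d(p)@M.T+[x,y,0]
def ray_z(d,uv,z):
    K=d["intrinsics"]; v=R.from_quat(d["orientation"]).as_matrix()@np.array([(uv[0]-K[0,2])/K[0,0],(uv[1]-K[1,2])/K[1,1],1])
    return d["eye"]+v*(z-d["eye"][2])/v[2]
def crop(n,u0,v0,u1,v1,s,fn):
    d=optics.get_image(n); im=cv2.resize(d["frame"][v0:v1,u0:u1,::-1],None,fx=s,fy=s,interpolation=cv2.INTER_CUBIC)
    cv2.imwrite(fn,im); return d
E
python3 - <<'E'
from h import *
crop("scene",170,140,350,280,4,"pics/sc1.png")
crop("top",190,140,350,280,5,"pics/tc1.png")
E
```

```text
(no output)
```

View pics/sc1.png

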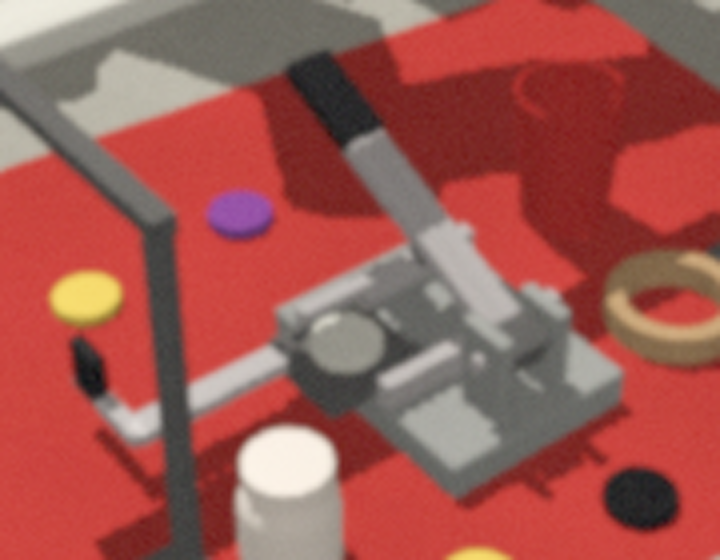

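View pics/tc1.png

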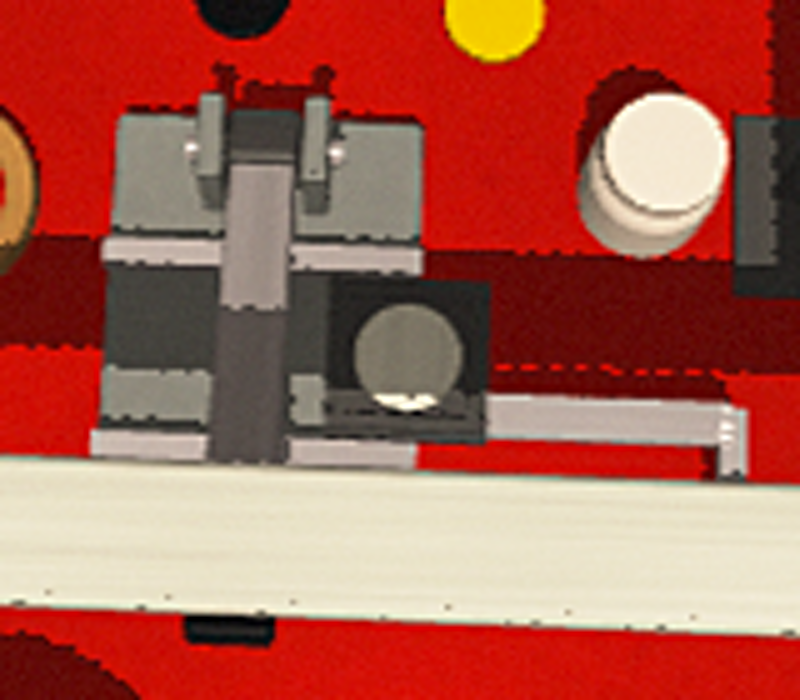

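```bash
cat > fit.py <<'E'
from h import *
from scipy.optimize import least_squares
T=optics.get_image("top"); S=optics.get_image("scene")
t=lambda u,v:np.array([190+u/5,140+v/5]); s=lambda u,v:np.array([170+u/4,140+v/4])
def res(q,full=False):
    f=press(*q[:3]); xr=q[3]; a,sl=q[4],q[5]; r=[]
    def add(d,p,uv): r.append(proj(d,f(p))[0]-uv)
    add(T,[.046,.075,.05],t(102,250)); add(T,[.046,-.075,.05],t(423,261))
    add(T,[-.046,.075,.05],t(91,443)); add(T,[-.046,-.075,.05],t(416,456))
    add(T,[.09,0,.075],t(264,150)); 
    add(T,[xr,.075,.03],t(118,113)); add(T,[xr,-.075,.03],t(423,122))
    add(S,[xr,.075,.03],s(621,377)); add(S,[xr,-.075,.03],s(458,487))
    # grip free end (upper face) centre: 250 mm from pivot at angle a
    # grip end upper-face corners
    th=a; e=np.array([-np.cos(th),0,np.sin(th)]); n=np.array([np.sin(th),0,np.cos(th)]); h=q[6]
    H=np.array([.09,0,.075])
    g=H+.25*e+h*n; add(S,g+[0,.018,0],s(331,54)); add(S,g-[0,.018,0],s(290,69))
    g=H+.175*e+h*n; add(S,g+[0,.018,0],s(383,125)); add(S,g-[0,.018,0],s(347,142))
    # blank top centre at (0, sl-.07, zb)
    zb=q[7]; add(T,[0,sl-.07,zb],t(409,356)); add(S,[0,sl-.07,zb],s(347,342))
    # tab : seat + (-.077,-.152), z free, scene centre outer face
    add(S,[-.077,sl-.07-.152,q[8]],s(90,370))
    return np.array(r) if full else np.ravel(r)
r=least_squares(res,[.55,.05,0,.1,.4,0,.01,.06,.07],loss='soft_l1')
print(np.round(r.x,4)); print(np.round(res(r.x,True),1))
E
python3 fit.py
```

```text
[0.6556 0.1036 0.1236 0.1204 0.3378 0.001  0.0173 0.0484 0.0521]
[[ 0.1 -0.8]
 [-0.4 -0.2]
 [-0.4 -0.6]
 [-0.4 -0.3]
 [ 0.1 -0.3]
 [-0.1 -1.1]
 [ 0.4 -0.3]
 [ 1.  -1.8]
 [-1.6 -4.6]
 [-2.2 -1. ]
 [-2.5 -0.4]
 [ 0.3  0. ]
 [-1.3  0.5]
 [-0.9  0. ]
 [-0.5 -0. ]
 [-0.5  0.1]]
```

```bash
cat > ov.py <<'E'
from h import *
q=[0.6556,0.1036,0.1236]; f=press(*q)
H=np.array([.09,0,.075])
def grip(al): # upper face at rest-angle
    th=.4-al; e=np.array([-np.cos(th),0,np.sin(th)]); n=np.array([np.sin(th),0,np.cos(th)]); return e,n
if __name__=="__main__":
  T=optics.get_image("top");S=optics.get_image("scene")
  Minv=lambda p:(p-[q[0],q[1],0])@R.from_euler('z',q[2]).as_matrix()
  for uv in [(64,228),(66,256),(402,240),(401,270)]: print("bar top corner",Minv(ray_z(T,uv,.312)).round(3))
  print("grip T",Minv(ray_z(T,(236,263),.17)).round(3))
  e,n=grip(0)
  for d,nm in((T,"t"),(S,"s")):
    im=cv2.resize(d["frame"][:,:,::-1],None,fx=4,fy=4,interpolation=cv2.INTER_CUBIC).copy()
    def line(P,c):
        p=proj(d,f(np.array(P)))*4+2; cv2.polylines(im,[p.round().astype(np.int32)],False,c,1)
    for hh in(.008,):
      for a,b in((.175,.25),):
        P=[H+a*e+hh*n+[0,.018,0],H+b*e+hh*n+[0,.018,0],H+b*e+hh*n-[0,.018,0],H+a*e+hh*n-[0,.018,0]]; line(P+[P[0]],(0,255,0))
        print(P)
    for z in(.065-.029+.013+.0,):pass
    c=np.array([-.077,-.222,.052])
    for y in(-.006,.006):
      P=[c+[-.016,y,.013],c+[.016,y,.013],c+[.016,y,-.029],c+[-.016,y,-.029]]; line(P+[P[0]],(255,255,0))
    P=[[.12,.075,.03],[.12,-.075,.03],[-.08,-.075,.03],[-.08,.075,.03]];line(P+[P[0]],(255,0,255))
    u0,v0,u1,v1=(190,140,350,280) if nm=="t" else (170,140,350,280)
    cv2.imwrite(f"pics/ov_{nm}.png",im[v0*4:v1*4,u0*4:u1*4])
E
python3 ov.py
```

```text
bar top corner [-0.091  0.281  0.312]
bar top corner [-0.137  0.271  0.312]
bar top corner [-0.087 -0.281  0.312]
bar top corner [-0.136 -0.278  0.312]
grip T [-0.129 -0.001  0.17 ]
[array([-0.06807033,  0.018     ,  0.1505167 ]), array([-0.1371499 ,  0.018     ,  0.17972307]), array([-0.1371499 , -0.018     ,  0.17972307]), array([-0.06807033, -0.018     ,  0.1505167 ])]
[array([-0.06807033,  0.018     ,  0.1505167 ]), array([-0.1371499 ,  0.018     ,  0.17972307]), array([-0.1371499 , -0.018     ,  0.17972307]), array([-0.06807033, -0.018     ,  0.1505167 ])]
```

View pics/ov_s.png

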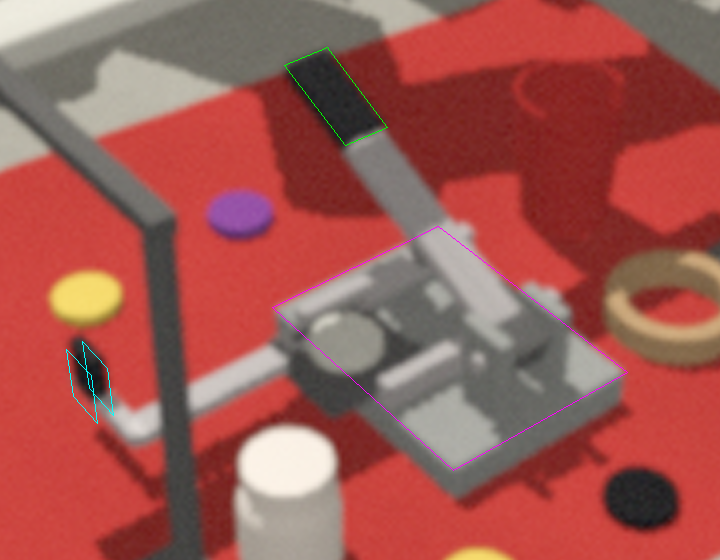

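View pics/ov_t.png

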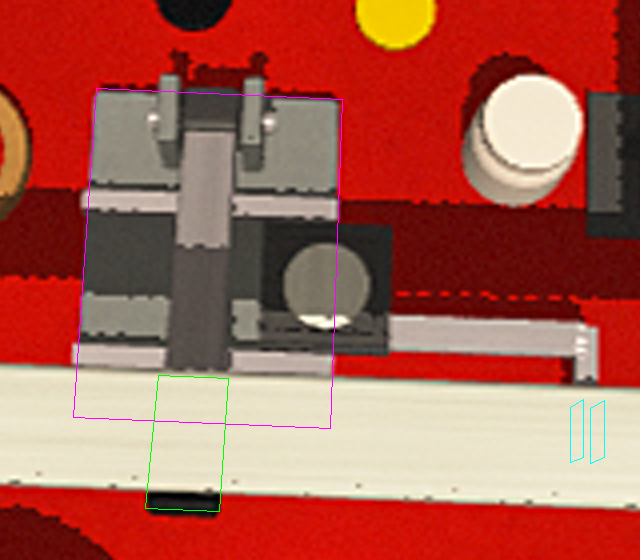

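The press fits well: origin near world (0.656, 0.104), yaw 0.124, with the bar at press x −0.137 to −0.087. The jog only shifts and spins, so a lean has to come from the reach limit. I'll rise clear and test that high up, in the press's direction.

Emit:
jog_arm(slide=[[0, 0, -4], [0, 0, -4], [0, 0, -4], [0, 0, -4], [0, 0, -4], [0, 0, -4]], spin=[0, 0, 0, 0, 0, 0], jaw=0)

```text
time: 0.95
tcp_pos: [0.1722, 0.4904, 0.4699]
orientation: [0.168, 0.986, -0.01, -0.002]
contact_force: [-0.1, 1.0, 0.0]
gripper_width: 0.138
```

Emit:
jog_arm(slide=[[-3.4, -2.1, 0], [-3.4, -2.1, 0], [-3.4, -2.1, 0], [-3.4, -2.1, 0], [-3.4, -2.1, 0], [-3.4, -2.1, 0], [-3.4, -2.1, 0], [-3.4, -2.1, 0], [-3.4, -2.1, 0], [-3.4, -2.1, 0]], spin=[0, 0, 0, 0, 0, 0, 0, 0, 0, 0])

```text
time: 1.78
tcp_pos: [0.4328, 0.1813, 0.4839]
orientation: [0.161, 0.987, 0.006, 0.003]
contact_force: [1.3, 1.4, 0.1]
gripper_width: 0.002
```

Emit:
jog_arm(slide=[[-3, -2, 0], [-3, -2, 0], [-2, -2, 0], [0, 0, 0], [0, 0, 0], [0, 0, 0], [0, 0, 0]], spin=[0, 0, -0.09, -0.1, -0.1, -0.1, -0.07])

```text
time: 2.37
tcp_pos: [0.4971, 0.0851, 0.4815]
orientation: [-0.071, 0.997, 0.004, 0.004]
contact_force: [-1.4, -1.2, -0.9]
gripper_width: 0.004
```

Emit:
jog_arm(slide=[[-4, 0, 0], [-4, 0, 0], [-4, 0, 0], [-4, 0, 0], [-4, 0, 0], [-4, 0, 0], [-4, 0, 0], [-4, 0, 0]], spin=[0, 0, 0, 0, 0, 0, 0, 0])

```text
time: 3.03
tcp_pos: [0.6746, 0.1088, 0.4352]
orientation: [-0.073, 0.997, 0.004, -0.002]
contact_force: [0.4, 0.5, 0.4]
gripper_width: 0.0
```

```bash
python3 -c "
from workcell import ctrl
o=ctrl.get_obs();print(o['joint_positions'].round(3))"
```

```text
[0.157 0.764 1.456 2.267 0.008 0.01 ]
```

Emit:
jog_arm(slide=[[-4, 0, 0], [-4, 0, 0], [-4, 0, 0], [-4, 0, 0]], spin=[0, 0, 0, 0])

```text
time: 3.37
tcp_pos: [0.6841, 0.1082, 0.4073]
orientation: [-0.073, 0.997, 0.002, -0.022]
contact_force: [0.1, 0.3, -0.2]
gripper_width: -0.002
```

```bash
python3 -c "
from workcell import ctrl
o=ctrl.get_obs();print(o['joint_positions'].round(3))"
```

```text
[0.153 0.804 1.457 2.267 0.008 0.006]
```

Emit:
jog_arm(slide=[[-1, 0, -4], [-1, 0, -4], [-1, 0, -4], [-1, 0, -4], [-1, 0, -4], [-1, 0, -4]], spin=[0, 0, 0, 0, 0, 0])

```text
time: 3.87
tcp_pos: [0.6412, 0.0995, 0.5175]
orientation: [-0.073, 0.996, 0.009, 0.06]
contact_force: [-0.3, 0.1, 1.3]
gripper_width: -0.005
```

```bash
python3 -c "
from workcell import ctrl
o=ctrl.get_obs();print(o['joint_positions'].round(3))"
```

```text
[0.15  0.641 1.458 2.267 0.009 0.004]
```

Emit:
jog_arm(slide=[[-1.5, 0, -3.8], [-1.5, 0, -3.8], [-1.5, 0, -3.8], [-1.5, 0, -3.8], [-1.8, 0, -3.7], [-1.8, 0, -3.7], [-2, 0, -3.6], [-2, 0, -3.6], [-2.2, 0, -3.5], [-2.2, 0, -3.5]], spin=[0, 0, 0, 0, 0, 0, 0, 0, 0, 0])

```text
time: 4.7
tcp_pos: [0.5373, 0.0803, 0.6745]
orientation: [-0.071, 0.979, 0.02, 0.189]
contact_force: [0.1, -0.1, -0.6]
gripper_width: -0.001
```

```bash
python3 -c "
from workcell import ctrl
o=ctrl.get_obs();print(o['joint_positions'].round(3))"
```

```text
[ 1.410e-01  3.790e-01  1.458e+00  2.267e+00  1.300e-02 -2.000e-03]
```

Emit:
jog_arm(slide=[[-2.2, 0, -3.5], [-2.2, 0, -3.5], [-2.2, 0, -3.5], [-2.2, 0, -3.5], [-2.4, 0, -3.4], [-2.4, 0, -3.4], [-2.4, 0, -3.4], [-2.4, 0, -3.4], [-2.4, 0, -3.4]], spin=[0, 0, 0, 0, 0, 0, 0, 0, 0])

```text
time: 5.45
tcp_pos: [0.4394, 0.0624, 0.7678]
orientation: [-0.07, 0.957, 0.027, 0.28]
contact_force: [-0.0, -0.3, 0.3]
gripper_width: 0.005
```

```bash
cat >> h.py <<'E'
Q=[0.6556,0.1036,0.1236]; M=R.from_euler('z',Q[2]).as_matrix()
def st():
    o=ctrl.get_obs(); Rt=R.from_quat(o["orientation"]).as_matrix()
    print("t",round(o["time"],2),"j",o["joint_positions"].round(3),"F",o["contact_force"].round(1),"w",round(float(o["gripper_width"]),3))
    p=(o["tcp_pos"]-[Q[0],Q[1],0])@M; print("tcp press",p.round(4)); print("tool axes in press (cols)\n",(M.T@Rt).round(3)); return p,M.T@Rt
def go(*targets):
    p,A=st(); A=A
    for t in targets:
        d=np.array(t)-p; print(t,"tool cm",(A.T@d*100).round(2),"dist",np.linalg.norm(d).round(3)); p=np.array(t)
E
python3 -c "
from h import *
st()"
```

```text
t 5.45 j [ 0.124  0.19   1.457  2.267  0.024 -0.014] F [-0.  -0.3  0.3] w 0.005
tcp press [-0.2196 -0.0142  0.7678]
tool axes in press (cols)
 [[-0.841 -0.025  0.54 ]
 [-0.014  1.     0.025]
 [-0.54   0.013 -0.841]]
```

Emit:
jog_arm(slide=[[-2.4, 0, -3.4], [-2.5, 0, -3.3], [-2.5, 0, -3.3], [-2.5, 0, -3.3]], spin=[0, 0, 0, 0])

```text
time: 5.78
tcp_pos: [0.3946, 0.0541, 0.8005]
orientation: [-0.069, 0.945, 0.031, 0.317]
contact_force: [0.4, -0.4, 0.2]
gripper_width: 0.002
```

```bash
python3 -c "
from h import *
go([-.33,-.1,.45],[-.3,-.28,.2],[-.2,-.28,.06],[-.080,-.28,.045])"
```

```text
t 5.78 j [ 0.108  0.113  1.457  2.267  0.037 -0.025] F [ 0.4 -0.4  0.2] w 0.002
tcp press [-0.2651 -0.0169  0.8005]
tool axes in press (cols)
 [[-0.797 -0.026  0.604]
 [-0.012  1.     0.027]
 [-0.604  0.014 -0.797]]
[-0.33, -0.1, 0.45] tool cm [26.45 -8.63 23.78] dist 0.366
[-0.3, -0.28, 0.2] tool cm [ 12.94 -18.43  21.24] dist 0.31
[-0.2, -0.28, 0.06] tool cm [ 0.49 -0.46 17.19] dist 0.172
[-0.08, -0.28, 0.045] tool cm [-8.65 -0.34  8.44] dist 0.121
```

Emit:
jog_arm(slide=[[2.7, -0.9, 2.4], [2.7, -0.9, 2.4], [2.7, -0.9, 2.4], [2.7, -0.9, 2.4], [2.7, -0.9, 2.4], [2.7, -0.9, 2.4], [2.7, -0.9, 2.4], [2.7, -0.9, 2.4], [2.7, -0.9, 2.4], [2.7, -0.9, 2.4]], spin=[0, 0, 0, 0, 0, 0, 0, 0, 0, 0])

```text
time: 6.62
tcp_pos: [0.3515, -0.0192, 0.5345]
orientation: [-0.071, 0.941, 0.031, 0.329]
contact_force: [1.1, 0.6, 0.7]
gripper_width: -0.003
```

```bash
python3 -c "
from h import *
go([-.3,-.28,.2],[-.2,-.28,.06],[-.080,-.28,.045])"
```

```text
t 6.62 j [-0.304 -0.475 -0.058  1.371  0.288 -0.364] F [1.1 0.6 0.7] w -0.003
tcp press [-0.3169 -0.0844  0.5345]
tool axes in press (cols)
 [[-0.782 -0.031  0.623]
 [-0.018  0.999  0.028]
 [-0.623  0.011 -0.782]]
[-0.3, -0.28, 0.2] tool cm [ 19.87 -19.96  26.67] dist 0.388
[-0.2, -0.28, 0.06] tool cm [ 0.9  -0.46 17.17] dist 0.172
[-0.08, -0.28, 0.045] tool cm [-8.45 -0.39  8.64] dist 0.121
```

Emit:
jog_arm(slide=[[2, -2, 2.7], [2, -2, 2.7], [2, -2, 2.7], [2, -2, 2.7], [2, -2, 2.7], [2, -2, 2.7], [2, -2, 2.7], [2, -2, 2.7], [2, -2, 2.7], [2, -2, 2.7]], spin=[0, 0, 0, 0, 0, 0, 0, 0, 0, 0])

```text
time: 7.45
tcp_pos: [0.3877, -0.2175, 0.1856]
orientation: [-0.072, 0.938, 0.024, 0.337]
contact_force: [1.1, -0.4, -0.0]
gripper_width: 0.004
```

```bash
python3 -c "
from h import *
go([-.2,-.28,.06],[-.080,-.28,.045])"
```

```text
t 7.45 j [-0.902 -0.131 -0.757  0.554  0.585 -0.937] F [ 1.1 -0.4 -0. ] w 0.004
tcp press [-0.3055 -0.2856  0.1856]
tool axes in press (cols)
 [[-0.771 -0.029  0.636]
 [-0.025  1.     0.015]
 [-0.637 -0.004 -0.771]]
[-0.2, -0.28, 0.06] tool cm [-0.15  0.31 16.4 ] dist 0.164
[-0.08, -0.28, 0.045] tool cm [-8.3  -0.34  8.79] dist 0.121
```

Emit:
jog_arm(slide=[[0, 0, 3.2], [0, 0, 3.2], [0, 0, 3.2], [0, 0, 3], [0, 0, 1.5], [0, 0, 0]], spin=[0, 0, 0, 0, 0, 0])

```text
time: 7.95
tcp_pos: [0.4756, -0.2083, 0.0665]
orientation: [-0.066, 0.939, 0.023, 0.336]
contact_force: [-0.8, -0.2, 0.7]
gripper_width: 0.004
```

```bash
python3 -c "
from h import *
go([-.080,-.27,.045])
crop('wrist',0,0,512,384,1.5,'pics/w2.png');crop('scene',130,100,350,280,3.5,'pics/s2.png')"
```

```text
t 7.95 j [-0.693  0.155 -0.915 -0.003  0.487 -0.706] F [-0.8 -0.2  0.7] w 0.004
tcp press [-0.2171 -0.2874  0.0665]
tool axes in press (cols)
 [[-0.773 -0.017  0.634]
 [-0.014  1.     0.009]
 [-0.634 -0.002 -0.773]]
[-0.08, -0.27, 0.045] tool cm [-9.26  1.51 10.37] dist 0.14
```

View pics/w2.png

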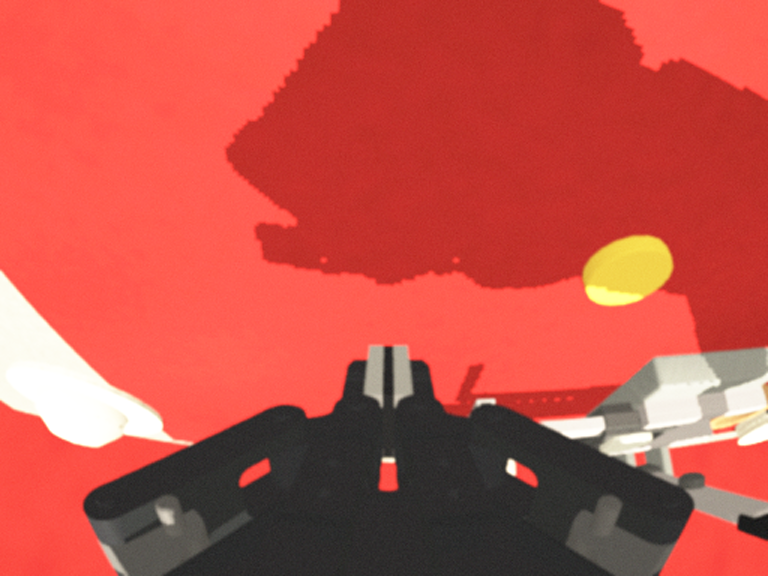

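View pics/s2.png

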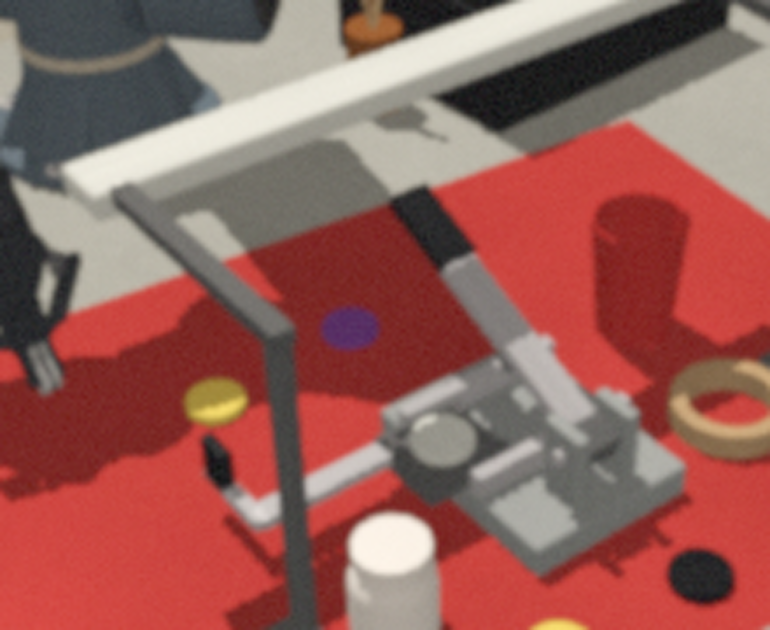

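The wrist view shows the shut fingertips at (388,350), and the scene view shows the tool at left (45,370), leaning under the bar with the tab at (218,460). I'll move in beside the tab's outer face.

Emit:
jog_arm(slide=[[-2, 0.3, 2.2], [-2, 0.3, 2.2], [-2, 0.3, 2.2], [-2, 0.3, 2.2], [-1.5, 0.3, 1.8], [0, 0, 0]], spin=[0, 0, 0, 0, 0, 0])

```text
time: 8.55
tcp_pos: [0.6166, -0.1785, 0.0568]
orientation: [-0.064, 0.938, 0.018, 0.341]
contact_force: [-0.3, 0.4, 0.7]
gripper_width: -0.001
```

```bash
python3 -c "
from h import *
go([-.07,-.25,.042])
crop('wrist',0,0,512,384,1.5,'pics/w3.png');crop('scene',130,100,350,280,3.5,'pics/s3.png')"
```

```text
t 8.55 j [-0.448  0.309 -0.759 -0.112  0.353 -0.47 ] F [-0.3  0.4  0.7] w -0.001
tcp press [-0.0735 -0.2752  0.0568]
tool axes in press (cols)
 [[-0.766 -0.008  0.642]
 [-0.013  1.    -0.002]
 [-0.642 -0.01  -0.766]]
[-0.07, -0.25, 0.042] tool cm [0.65 2.53 1.36] dist 0.029
```

View pics/w3.png

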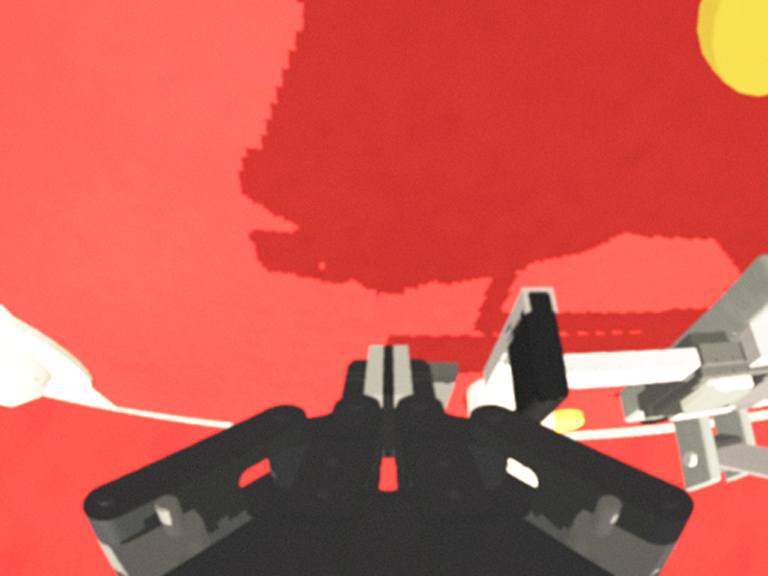

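View pics/s3.png

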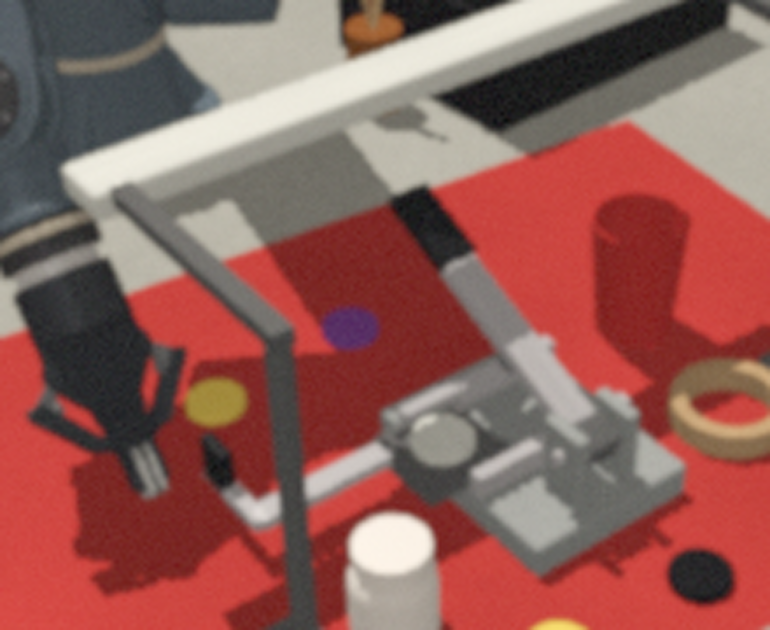

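The wrist view shows the tab at (480–565, 290–420), just to the right of the fingertips, so engagement looks right. I'll lower slightly and push along +y.

Emit:
jog_arm(slide=[[0.6, 0, 0.5], [0, 1.2, 0], [0, 1, 0], [0, 1, 0], [0, 1, 0]], spin=[0, 0, 0, 0, 0])

```text
time: 9.07
tcp_pos: [0.602, -0.1389, 0.05]
orientation: [-0.06, 0.938, 0.016, 0.341]
contact_force: [1.5, -2.4, -1.6]
gripper_width: 0.003
```

```bash
python3 -c "
from h import *
st()
crop('wrist',0,0,512,384,1.5,'pics/w4.png');crop('scene',130,100,350,280,3.5,'pics/s4.png')"
```

```text
t 9.07 j [-0.377  0.287 -0.84  -0.192  0.305 -0.403] F [ 1.5 -2.4 -1.6] w 0.003
tcp press [-0.0831 -0.234   0.05  ]
tool axes in press (cols)
 [[-0.767 -0.     0.641]
 [-0.007  1.    -0.008]
 [-0.641 -0.011 -0.767]]
```

View pics/w4.png

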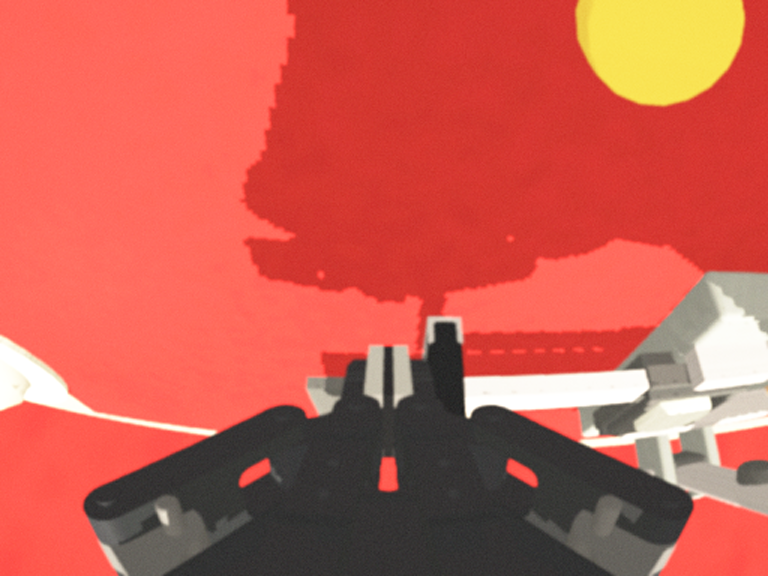

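View pics/s4.png

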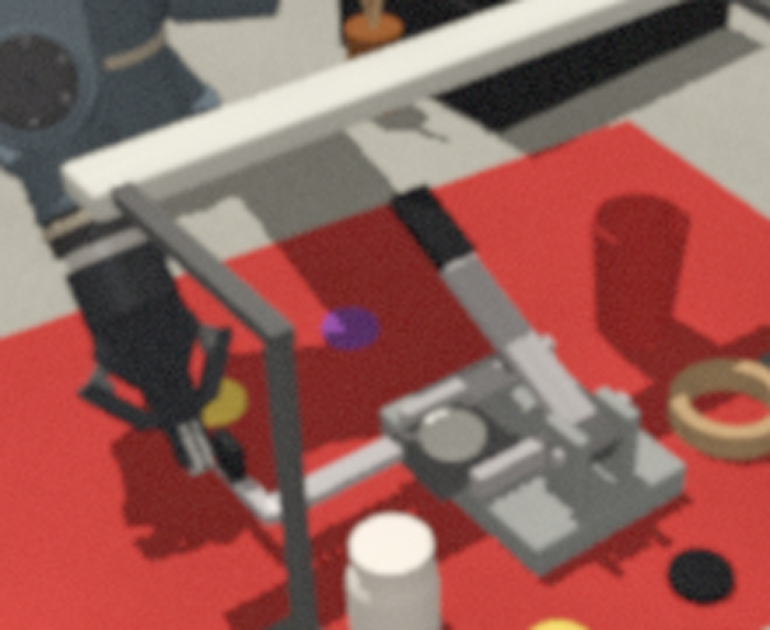

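Contact is made: force is −2.4 N in y, and the tab at (445,365) touches the fingers. Continuing the push.

Emit:
jog_arm(slide=[[-0.2, 1, 0.2], [-0.2, 1, 0.2], [0, 1, 0], [0, 1, 0], [0, 1, 0]], spin=[0, 0, 0, 0, 0])

```text
time: 9.58
tcp_pos: [0.6009, -0.086, 0.049]
orientation: [-0.06, 0.938, 0.015, 0.34]
contact_force: [-1.8, -4.0, 0.8]
gripper_width: -0.001
```

```bash
python3 -c "
from h import *
st()"
```

```text
t 9.58 j [-0.259  0.269 -0.889 -0.249  0.232 -0.307] F [-1.8 -4.   0.8] w -0.001
tcp press [-0.0777 -0.1814  0.049 ]
tool axes in press (cols)
 [[-0.768  0.     0.641]
 [-0.008  1.    -0.01 ]
 [-0.641 -0.013 -0.768]]
```

Emit:
jog_arm(slide=[[0, 0.4, 0], [0, 0.3, 0]], spin=[0, 0])

```text
time: 9.75
tcp_pos: [0.5995, -0.0765, 0.0489]
orientation: [-0.061, 0.938, 0.015, 0.34]
contact_force: [-1.2, -12.2, 1.0]
gripper_width: -0.001
```

Emit:
jog_arm(slide=[[0, 0.3, 0], [0, 0.3, 0]], spin=[0, 0])

```text
time: 9.92
tcp_pos: [0.5994, -0.0767, 0.0492]
orientation: [-0.057, 0.939, 0.008, 0.34]
contact_force: [-2.1, -23.1, -1.4]
gripper_width: 0.001
```

Emit:
jog_arm(slide=[[0, 0.3, 0]], spin=[0])

```text
time: 10.0
tcp_pos: [0.5993, -0.077, 0.0492]
orientation: [-0.055, 0.939, 0.004, 0.34]
contact_force: [-0.7, -17.7, -1.1]
gripper_width: -0.001
```

The force rose to 23 N with no further motion, at press y ≈ −0.172. That agrees with the predicted home position. I'll back off and check.

Emit:
jog_arm(slide=[[0, -0.5, 0], [0, -1.5, 0], [0, -1.5, 0], [0, 0, 0]], spin=[0, 0, 0, 0])

```text
time: 10.33
tcp_pos: [0.603, -0.1115, 0.0502]
orientation: [-0.056, 0.939, 0.005, 0.34]
contact_force: [0.7, -0.6, 0.5]
gripper_width: 0.002
```

```bash
python3 -c "
from h import *
st()
crop('top',190,140,350,280,5,'pics/t5.png');crop('scene',130,100,350,280,3.5,'pics/s5.png')"
```

```text
t 10.33 j [-0.3    0.274 -0.871 -0.232  0.236 -0.339] F [ 0.7 -0.6  0.5] w 0.002
tcp press [-0.0787 -0.207   0.0502]
tool axes in press (cols)
 [[-0.769  0.014  0.639]
 [-0.008  0.999 -0.032]
 [-0.639 -0.029 -0.769]]
```

View pics/t5.png

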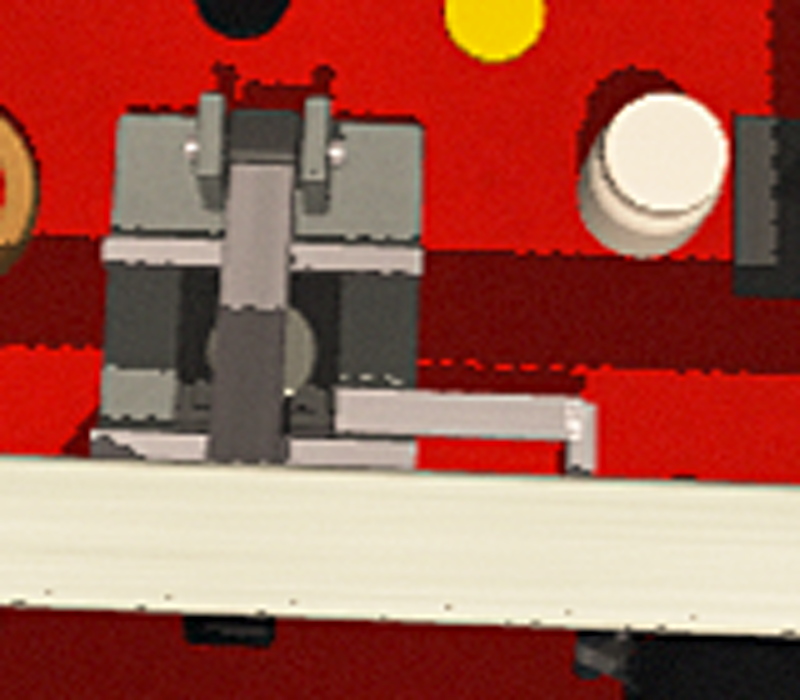

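View pics/s5.png

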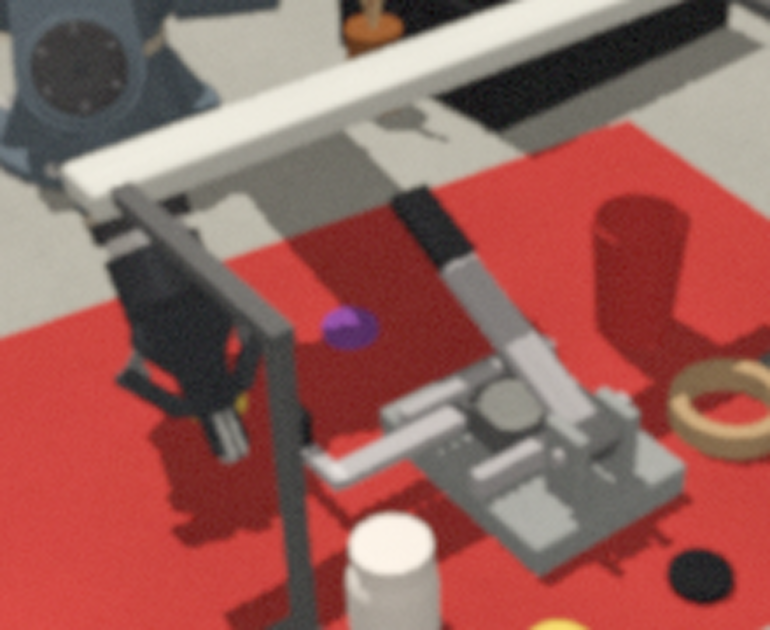

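The top view shows the arm bend moved from (732,420) to (580,410), about 70 mm. The blank is centred under the lever at (262,350), so the slide is home. Next is the lever: retreat, rise in front of the bar and come over the grip's free end.

```bash
python3 -c "
from h import *
go([-.22,-.21,.08],[-.23,0,.23],[-.16,0,.213],[-.135,0,.197],[-.119,0,.185])"
```

```text
t 10.43 j [-0.298  0.273 -0.873 -0.233  0.235 -0.337] F [ 1.  -0.6 -0.4] w -0.002
tcp press [-0.0794 -0.2056  0.0497]
tool axes in press (cols)
 [[-0.77   0.014  0.638]
 [-0.007  0.999 -0.031]
 [-0.638 -0.028 -0.77 ]]
[-0.22, -0.21, 0.08] tool cm [  8.9   -0.72 -11.29] dist 0.144
[-0.23, 0, 0.23] tool cm [ -8.94  20.55 -12.83] dist 0.258
[-0.16, 0, 0.213] tool cm [-4.31  0.15  5.77] dist 0.072
[-0.135, 0, 0.197] tool cm [-0.9   0.08  2.83] dist 0.03
[-0.119, 0, 0.185] tool cm [-0.47  0.06  1.94] dist 0.02
```

Emit:
jog_arm(slide=[[2.2, -0.2, -2.8], [2.2, -0.2, -2.8], [2.2, -0.2, -2.8], [2.2, -0.2, -2.8], [-2, 3.3, -2], [-2, 3.3, -2], [-2, 3.3, -2], [-1, 3.3, -2], [-1, 3.3, -2], [-1, 3.3, -2]], spin=[0, 0, 0, 0, 0, 0, 0, 0, 0, 0])

```text
time: 11.27
tcp_pos: [0.427, 0.0563, 0.2197]
orientation: [-0.04, 0.941, 0.005, 0.337]
contact_force: [2.0, -0.2, -0.8]
gripper_width: -0.005
```

```bash
python3 -c "
from h import *
go([-.23,0,.23],[-.16,0,.213],[-.135,0,.197],[-.119,0,.185])
crop('scene',130,100,350,280,3.5,'pics/s6.png')"
```

```text
t 11.27 j [ 0.191 -0.382 -0.865  0.405 -0.084  0.075] F [ 2.  -0.2 -0.8] w -0.005
tcp press [-0.2327 -0.0188  0.2197]
tool axes in press (cols)
 [[-0.773  0.044  0.633]
 [ 0.023  0.999 -0.042]
 [-0.634 -0.018 -0.773]]
[-0.23, 0, 0.23] tool cm [-0.82  1.87 -0.71] dist 0.022
[-0.16, 0, 0.213] tool cm [-4.33  0.34  5.75] dist 0.072
[-0.135, 0, 0.197] tool cm [-0.92  0.14  2.82] dist 0.03
[-0.119, 0, 0.185] tool cm [-0.48  0.09  1.94] dist 0.02
```

View pics/s6.png

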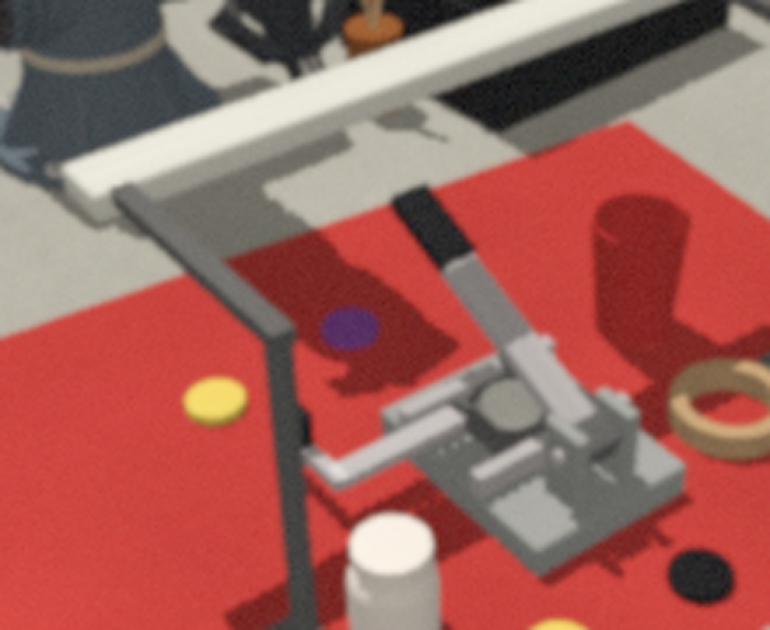

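Emit:
jog_arm(slide=[[-1.4, 0.6, 1.2], [-1.4, 0.6, 1.2], [-1.2, 0.5, 1.2], [-1.1, 0.5, 1.2], [0, 0, 0]], spin=[0, 0, 0, 0, 0])

```text
time: 11.73
tcp_pos: [0.4939, 0.1068, 0.2237]
orientation: [-0.056, 0.937, 0.015, 0.344]
contact_force: [-0.1, 0.7, -0.2]
gripper_width: -0.001
```

```bash
python3 -c "
from h import *
go([-.135,0,.197],[-.119,0,.185])
crop('scene',190,80,310,200,5,'pics/s7.png');crop('wrist',0,0,512,384,1.5,'pics/w7.png')"
```

```text
t 11.73 j [ 0.284 -0.228 -0.785  0.319 -0.117  0.123] F [-0.1  0.7 -0.2] w -0.001
tcp press [-0.16    0.0231  0.2237]
tool axes in press (cols)
 [[-0.763  0.009  0.646]
 [-0.     1.    -0.014]
 [-0.646 -0.011 -0.763]]
[-0.135, 0, 0.197] tool cm [-0.18 -2.26  3.69] dist 0.043
[-0.119, 0, 0.185] tool cm [-0.45  0.03  1.95] dist 0.02
```

View pics/s7.png

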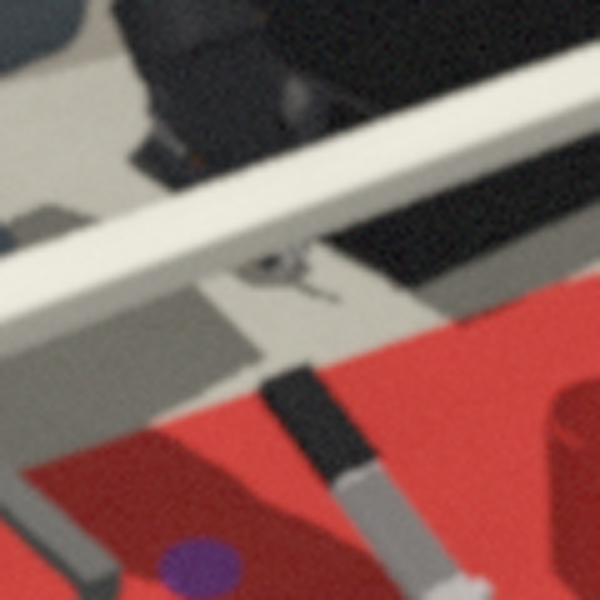

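View pics/w7.png

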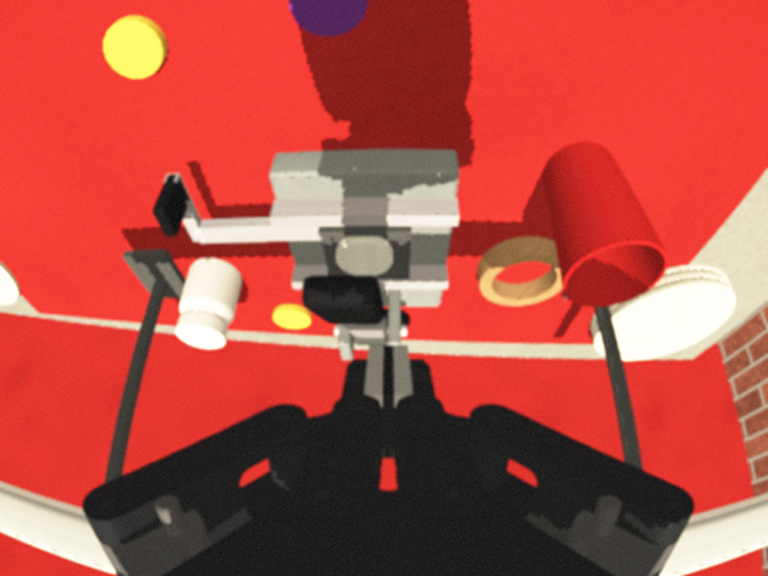

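The wrist view shows the grip face at (343,300) and the fingertips at (388,360), about 23 mm too far in +y, which matches the pose. I'll centre on it and approach.

Emit:
jog_arm(slide=[[0, -1.2, 0.7], [-0.1, -1.1, 1], [-0.1, 0, 1], [0, 0, 0]], spin=[0, 0, 0, 0])

```text
time: 12.17
tcp_pos: [0.5091, 0.0835, 0.2017]
orientation: [-0.056, 0.938, 0.015, 0.341]
contact_force: [-0.5, -0.3, 0.3]
gripper_width: -0.0
```

```bash
python3 -c "
from h import *
go([-.135,0,.197],[-.119,0,.185])
crop('scene',190,80,310,200,5,'pics/s8.png');crop('wrist',0,0,512,384,1.5,'pics/w8.png')"
```

```text
t 12.17 j [ 0.199 -0.182 -0.817  0.241 -0.062  0.057] F [-0.5 -0.3  0.3] w -0.0
tcp press [-0.1479 -0.0019  0.2017]
tool axes in press (cols)
 [[-0.766  0.008  0.642]
 [-0.001  1.    -0.013]
 [-0.642 -0.011 -0.766]]
[-0.135, 0, 0.197] tool cm [-0.68  0.2   1.18] dist 0.014
[-0.119, 0, 0.185] tool cm [-0.46  0.03  1.95] dist 0.02
```

View pics/s8.png

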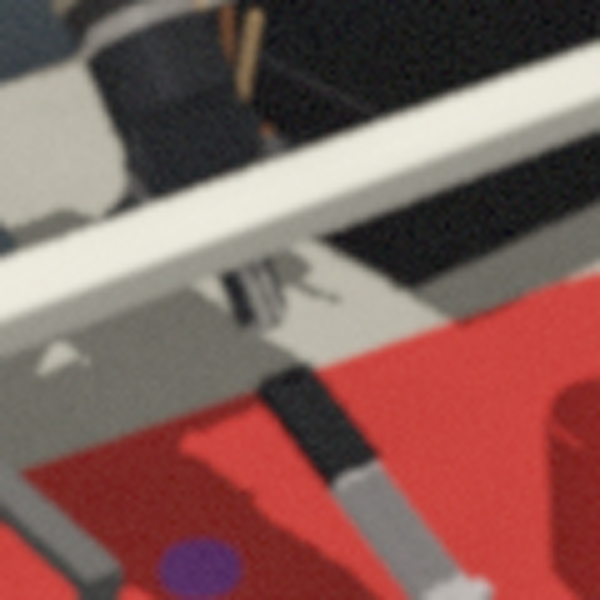

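View pics/w8.png

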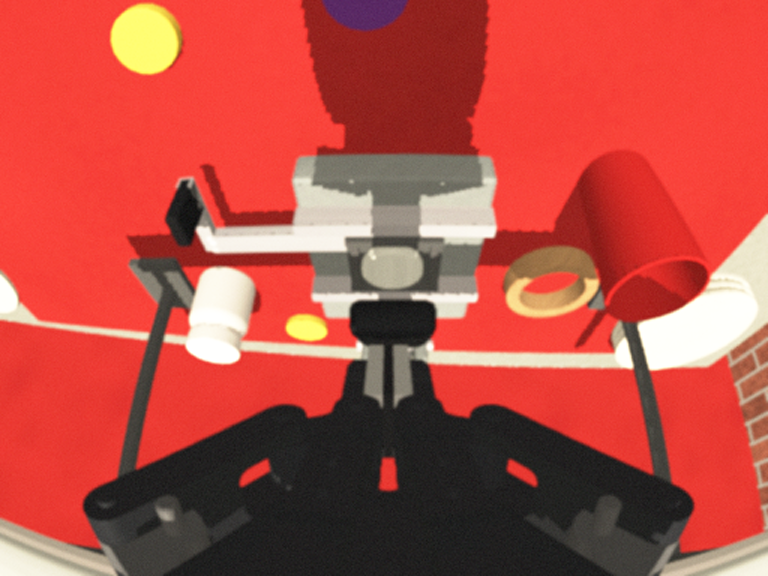

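Emit:
jog_arm(slide=[[-0.3, 0.1, 0.7], [-0.3, 0.1, 0.7], [-0.3, 0, 0.7], [0, 0, 0]], spin=[0, 0, 0, 0])

```text
time: 12.6
tcp_pos: [0.5297, 0.0888, 0.1933]
orientation: [-0.056, 0.937, 0.015, 0.343]
contact_force: [0.7, 0.2, 0.5]
gripper_width: -0.001
```

```bash
python3 -c "
from h import *
go([-.119,0,.185],[-.1405,0,.091])
crop('wrist',128,150,384,330,3,'pics/w9.png')"
```

```text
t 12.6 j [ 0.202 -0.13  -0.807  0.195 -0.063  0.059] F [0.7 0.2 0.5] w -0.001
tcp press [-0.1268  0.0008  0.1933]
tool axes in press (cols)
 [[-0.764  0.007  0.645]
 [-0.001  1.    -0.012]
 [-0.645 -0.01  -0.764]]
[-0.119, 0, 0.185] tool cm [-0.06 -0.07  1.14] dist 0.011
[-0.1405, 0, 0.091] tool cm [7.71 0.08 5.8 ] dist 0.096
```

View pics/w9.png

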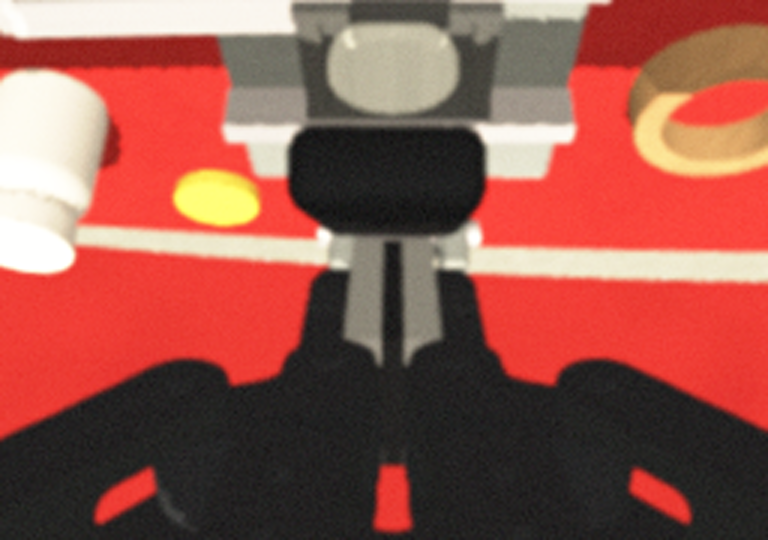

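Emit:
jog_arm(slide=[[0, 0, 0.6], [0, 0, 0.5], [0.4, 0, 0.2]], spin=[0, 0, 0])

```text
time: 12.9
tcp_pos: [0.536, 0.0898, 0.181]
orientation: [-0.057, 0.937, 0.015, 0.344]
contact_force: [0.8, -0.4, 1.0]
gripper_width: 0.002
```

Emit:
jog_arm(slide=[[0.6, 0, 0.3], [0.6, 0, 0.3], [0.6, 0, 0.3]], spin=[0, 0, 0])

```text
time: 13.15
tcp_pos: [0.5284, 0.0888, 0.1617]
orientation: [-0.057, 0.937, 0.016, 0.345]
contact_force: [2.3, -0.5, 1.5]
gripper_width: 0.001
```

```bash
python3 -c "
from h import *
go([-.1405,0,.091])
crop('scene',190,80,310,200,5,'pics/s10.png')"
```

```text
t 13.15 j [ 0.202 -0.085 -0.876  0.078 -0.063  0.059] F [ 2.3 -0.5  1.5] w 0.001
tcp press [-0.128   0.001   0.1617]
tool axes in press (cols)
 [[-0.762  0.006  0.648]
 [-0.002  1.    -0.012]
 [-0.648 -0.01  -0.762]]
[-0.1405, 0, 0.091] tool cm [ 5.53 -0.03  4.58] dist 0.072
```

View pics/s10.png

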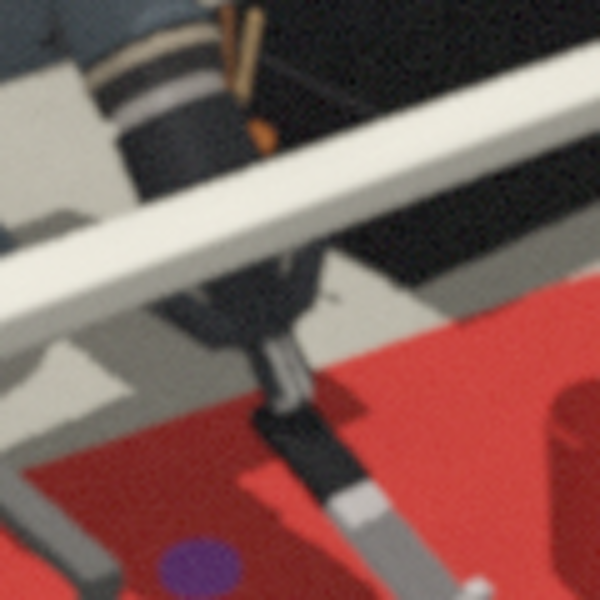

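The fingers rest on the grip at (290,405) and the lever is moving. Continuing down the arc.

Emit:
jog_arm(slide=[[0.7, 0, 0.5], [0.7, 0, 0.5], [0.7, 0, 0.55], [0.65, 0, 0.55], [0.65, 0, 0.55]], spin=[0, 0, 0, 0, 0])

```text
time: 13.62
tcp_pos: [0.5184, 0.0874, 0.1183]
orientation: [-0.057, 0.936, 0.016, 0.346]
contact_force: [-0.7, -0.1, 5.6]
gripper_width: 0.002
```

```bash
python3 -c "
from h import *
go([-.1405,0,.091])"
```

```text
t 13.62 j [ 0.204 -0.019 -0.98  -0.095 -0.063  0.059] F [-0.7 -0.1  5.6] w 0.002
tcp press [-0.1381  0.0008  0.1183]
tool axes in press (cols)
 [[-0.76   0.006  0.65 ]
 [-0.002  1.    -0.011]
 [-0.65  -0.009 -0.76 ]]
[-0.1405, 0, 0.091] tool cm [ 1.96 -0.05  1.92] dist 0.027
```

Emit:
jog_arm(slide=[[0.26, 0, 0.3], [0.26, 0, 0.3], [0.2, 0, 0.23]], spin=[0, 0, 0])

```text
time: 13.87
tcp_pos: [0.5173, 0.0872, 0.1061]
orientation: [-0.057, 0.936, 0.016, 0.346]
contact_force: [-4.3, -0.9, 6.3]
gripper_width: 0.0
```

Emit:
jog_arm(slide=[[0.2, 0, 0.23], [0.2, 0, 0.23]], spin=[0, 0])

```text
time: 14.03
tcp_pos: [0.5167, 0.0871, 0.0998]
orientation: [-0.057, 0.936, 0.016, 0.346]
contact_force: [-3.6, 0.7, 7.2]
gripper_width: 0.001
```

Emit:
jog_arm(slide=[[0.13, 0, 0.15], [0.13, 0, 0.15]], spin=[0, 0])

```text
time: 14.2
tcp_pos: [0.5164, 0.0871, 0.0959]
orientation: [-0.057, 0.936, 0.016, 0.347]
contact_force: [-4.0, -0.4, 7.6]
gripper_width: 0.001
```

Emit:
jog_arm(slide=[[0.13, 0, 0.15]], spin=[0])

```text
time: 14.28
tcp_pos: [0.5163, 0.0871, 0.0941]
orientation: [-0.057, 0.936, 0.016, 0.347]
contact_force: [-4.5, -0.2, 7.5]
gripper_width: 0.002
```

Emit:
jog_arm(slide=[[0.13, 0, 0.15]], spin=[0])

```text
time: 14.37
tcp_pos: [0.5162, 0.087, 0.0922]
orientation: [-0.057, 0.936, 0.016, 0.347]
contact_force: [-4.3, -1.7, 7.1]
gripper_width: -0.002
```

Emit:
jog_arm(slide=[[0.13, 0, 0.15]], spin=[0])

```text
time: 14.45
tcp_pos: [0.5162, 0.0871, 0.0907]
orientation: [-0.057, 0.936, 0.016, 0.348]
contact_force: [-15.1, -1.4, 23.1]
gripper_width: 0.005
```

Emit:
jog_arm(slide=[[0.05, 0, 0.06]], spin=[0])

```text
time: 14.53
tcp_pos: [0.5163, 0.0871, 0.0907]
orientation: [-0.057, 0.935, 0.017, 0.349]
contact_force: [-17.6, -1.8, 24.1]
gripper_width: 0.0
```

Emit:
jog_arm(slide=[[0.06, 0, 0.07]], spin=[0])

```text
time: 14.62
tcp_pos: [0.5163, 0.0871, 0.0906]
orientation: [-0.057, 0.935, 0.017, 0.35]
contact_force: [-16.9, -2.3, 23.6]
gripper_width: -0.003
```

Emit:
jog_arm(slide=[[0, 0, 0]], spin=[0])

```text
time: 14.7
tcp_pos: [0.5162, 0.0871, 0.0914]
orientation: [-0.057, 0.935, 0.017, 0.35]
contact_force: [-10.6, -1.8, 14.5]
gripper_width: 0.002
```

Emit:
jog_arm(slide=[[0.02, 0, 0.02]], spin=[0])

```text
time: 14.78
tcp_pos: [0.5161, 0.0871, 0.0919]
orientation: [-0.057, 0.934, 0.017, 0.351]
contact_force: [-5.5, 0.4, 10.2]
gripper_width: 0.003
```

Emit:
jog_arm(slide=[[0.05, 0, 0.06], [0.04, 0, 0.045]], spin=[0, 0])

```text
time: 14.95
tcp_pos: [0.5161, 0.0871, 0.0917]
orientation: [-0.057, 0.934, 0.017, 0.352]
contact_force: [-6.8, -0.7, 11.3]
gripper_width: 0.001
```

Emit:
jog_arm(slide=[[0.04, 0, 0.045], [0.04, 0, 0.045]], spin=[0, 0])

```text
time: 15.12
tcp_pos: [0.5161, 0.0871, 0.0917]
orientation: [-0.057, 0.934, 0.017, 0.354]
contact_force: [-7.5, -0.1, 12.1]
gripper_width: 0.001
```

Emit:
jog_arm(slide=[[0.06, 0, 0.07], [0.05, 0, 0.06]], spin=[0, 0])

```text
time: 15.28
tcp_pos: [0.5162, 0.087, 0.0913]
orientation: [-0.057, 0.933, 0.017, 0.355]
contact_force: [-10.4, -0.9, 17.2]
gripper_width: -0.001
```

Emit:
jog_arm(slide=[[0.06, 0, 0.07], [0.06, 0, 0.07]], spin=[0, 0])

```text
time: 15.45
tcp_pos: [0.5162, 0.087, 0.0911]
orientation: [-0.057, 0.932, 0.017, 0.357]
contact_force: [-14.4, -2.5, 19.3]
gripper_width: 0.006
```

Force is about 17–19 N, firm and below the crush level. I'll hold it there for over a second.

Emit:
jog_arm(slide=[[0.05, 0, 0.06], [0.05, 0, 0.06], [0.05, 0, 0.06]], spin=[0, 0, 0])

```text
time: 15.7
tcp_pos: [0.5161, 0.087, 0.0914]
orientation: [-0.056, 0.931, 0.018, 0.359]
contact_force: [-11.6, -1.1, 16.9]
gripper_width: -0.001
```

Emit:
jog_arm(slide=[[0.05, 0, 0.06], [0.05, 0, 0.06], [0.05, 0, 0.06]], spin=[0, 0, 0])

```text
time: 15.95
tcp_pos: [0.5161, 0.0871, 0.0915]
orientation: [-0.056, 0.93, 0.018, 0.362]
contact_force: [-10.7, -1.8, 16.3]
gripper_width: 0.0
```

Emit:
jog_arm(slide=[[0.05, 0, 0.06], [0.05, 0, 0.06], [0.05, 0, 0.06]], spin=[0, 0, 0])

```text
time: 16.2
tcp_pos: [0.516, 0.087, 0.0915]
orientation: [-0.056, 0.929, 0.018, 0.364]
contact_force: [-11.6, -0.6, 16.9]
gripper_width: -0.001
```

Emit:
jog_arm(slide=[[0.05, 0, 0.06], [0.05, 0, 0.06], [0.05, 0, 0.06]], spin=[0, 0, 0])

```text
time: 16.45
tcp_pos: [0.516, 0.087, 0.0915]
orientation: [-0.056, 0.929, 0.018, 0.367]
contact_force: [-12.3, -1.3, 17.0]
gripper_width: -0.002
```

The hold lasted about 1.25 s at 16–19 N. Now the slow release.

Emit:
jog_arm(slide=[[0, 0, 0], [-0.05, 0, -0.05], [-0.1, 0, -0.1], [-0.2, 0, -0.2], [-0.25, 0, -0.27], [-0.27, 0, -0.3]], spin=[0, 0, 0, 0, 0, 0])

```text
time: 16.95
tcp_pos: [0.517, 0.0872, 0.1077]
orientation: [-0.056, 0.927, 0.019, 0.37]
contact_force: [-0.3, -0.8, 5.8]
gripper_width: 0.003
```

```bash
python3 -c "
from h import *
go([-.138,0,.118],[-.128,0,.162],[-.119,0,.184])"
```

```text
t 16.95 j [ 0.205  0.013 -1.061 -0.26  -0.065  0.059] F [-0.3 -0.8  5.8] w 0.003
tcp press [-0.1395  0.0008  0.1077]
tool axes in press (cols)
 [[-0.725  0.006  0.688]
 [-0.     1.    -0.009]
 [-0.688 -0.007 -0.725]]
[-0.138, 0, 0.118] tool cm [-0.82 -0.08 -0.64] dist 0.01
[-0.128, 0, 0.162] tool cm [-3.75 -0.02 -2.5 ] dist 0.045
[-0.119, 0, 0.184] tool cm [-2.17 -0.01 -0.98] dist 0.024
```

Emit:
jog_arm(slide=[[-0.3, 0, -0.23], [-0.3, 0, -0.22], [-0.32, 0, -0.22], [-0.34, 0, -0.22], [-0.34, 0, -0.22], [-0.34, 0, -0.22], [-0.34, 0, -0.22], [-0.34, 0, -0.2]], spin=[0, 0, 0, 0, 0, 0, 0, 0])

```text
time: 17.62
tcp_pos: [0.5239, 0.088, 0.1426]
orientation: [-0.056, 0.926, 0.019, 0.373]
contact_force: [-2.4, 0.6, 4.7]
gripper_width: -0.001
```

```bash
python3 -c "
from h import *
go([-.128,0,.162],[-.119,0,.184])"
```

```text
t 17.62 j [ 0.204 -0.06  -0.988 -0.12  -0.065  0.058] F [-2.4  0.6  4.7] w -0.001
tcp press [-0.1326  0.0008  0.1426]
tool axes in press (cols)
 [[-0.722  0.006  0.692]
 [-0.     1.    -0.009]
 [-0.692 -0.007 -0.722]]
[-0.128, 0, 0.162] tool cm [-1.67 -0.09 -1.08] dist 0.02
[-0.119, 0, 0.184] tool cm [-2.17 -0.01 -0.96] dist 0.024
```

Emit:
jog_arm(slide=[[-0.34, 0, -0.2], [-0.34, 0, -0.2], [-0.34, 0, -0.2], [-0.34, 0, -0.2], [-0.34, 0, -0.18], [-0.34, 0, -0.16], [-0.34, 0, -0.16], [-0.34, 0, -0.16]], spin=[0, 0, 0, 0, 0, 0, 0, 0])

```text
time: 18.28
tcp_pos: [0.5348, 0.0895, 0.1753]
orientation: [-0.055, 0.926, 0.019, 0.373]
contact_force: [2.0, 0.2, 1.0]
gripper_width: 0.002
```

```bash
python3 -c "
from h import *
go([-.119,0,.184],[-.135,0,.2],[-.22,0,.22])
crop('scene',190,80,310,200,5,'pics/s11.png')"
```

```text
t 18.28 j [ 0.202 -0.103 -0.906  0.005 -0.063  0.056] F [2.  0.2 1. ] w 0.002
tcp press [-0.1216  0.0009  0.1753]
tool axes in press (cols)
 [[-0.721  0.007  0.693]
 [ 0.     1.    -0.009]
 [-0.693 -0.007 -0.721]]
[-0.119, 0, 0.184] tool cm [-0.79 -0.09 -0.44] dist 0.009
[-0.135, 0, 0.2] tool cm [ 0.05 -0.02 -2.26] dist 0.023
[-0.22, 0, 0.22] tool cm [ 4.74 -0.07 -7.33] dist 0.087
```

View pics/s11.png

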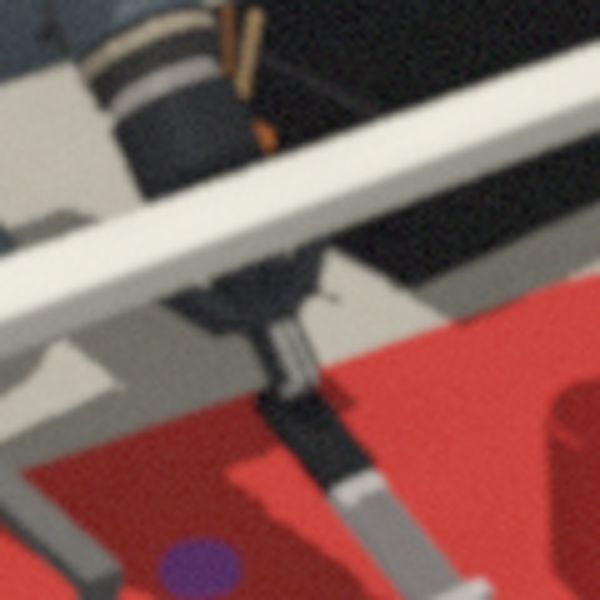

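Emit:
jog_arm(slide=[[-0.25, 0, -0.16], [-0.25, 0, -0.16], [-0.2, 0, -0.16], [-0.15, 0, -0.2], [-0.1, 0, -0.3], [0, 0, -0.4], [0, 0, -0.5], [0, 0, -0.5]], spin=[0, 0, 0, 0, 0, 0, 0, 0])

```text
time: 19.0
tcp_pos: [0.5227, 0.0881, 0.1984]
orientation: [-0.056, 0.927, 0.018, 0.37]
contact_force: [-0.1, 0.5, -0.1]
gripper_width: 0.001
```

```bash
python3 -c "
from h import *
go([-.135,0,.205],[-.22,0,.24])
crop('scene',190,80,310,200,5,'pics/s12.png')"
```

```text
t 19.0 j [ 0.205 -0.164 -0.87   0.109 -0.065  0.059] F [-0.1  0.5 -0.1] w 0.001
tcp press [-0.1338  0.001   0.1984]
tool axes in press (cols)
 [[-0.726  0.006  0.688]
 [-0.     1.    -0.01 ]
 [-0.688 -0.007 -0.726]]
[-0.135, 0, 0.205] tool cm [-0.37 -0.1  -0.56] dist 0.007
[-0.22, 0, 0.24] tool cm [ 3.76 -0.08 -8.39] dist 0.092
```

View pics/s12.png

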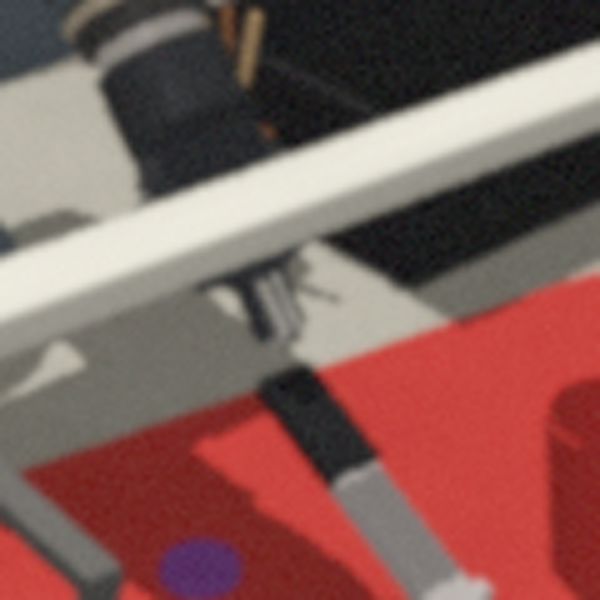

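The lever is back at its rest picture, with the grip's end at (290,372) and its boundary at (357,472), the same as before pressing. The fingers are clear, so I'll back away.

Emit:
jog_arm(slide=[[0, 0, -1.5], [0.5, 0, -2], [0.8, 0, -2], [0.8, 0, -2], [0.8, 0, -2], [0, 0, 0], [0, 0, 0]], spin=[0, 0, 0, 0, 0, 0, 0])

```text
time: 19.63
tcp_pos: [0.4311, 0.0775, 0.2506]
orientation: [-0.056, 0.927, 0.019, 0.371]
contact_force: [1.0, -0.1, 0.1]
gripper_width: 0.002
```

```bash
python3 -c "
from h import *
st()
crop('top',0,0,512,384,1.5,'pics/t13.png');crop('scene',130,100,350,280,3.5,'pics/s13.png')"
```

```text
t 19.63 j [ 0.241 -0.43  -0.858  0.387 -0.09   0.085] F [ 1.  -0.1  0.1] w 0.002
tcp press [-0.226   0.0017  0.2506]
tool axes in press (cols)
 [[-0.725  0.006  0.689]
 [-0.     1.    -0.009]
 [-0.689 -0.007 -0.725]]
```

View pics/t13.png

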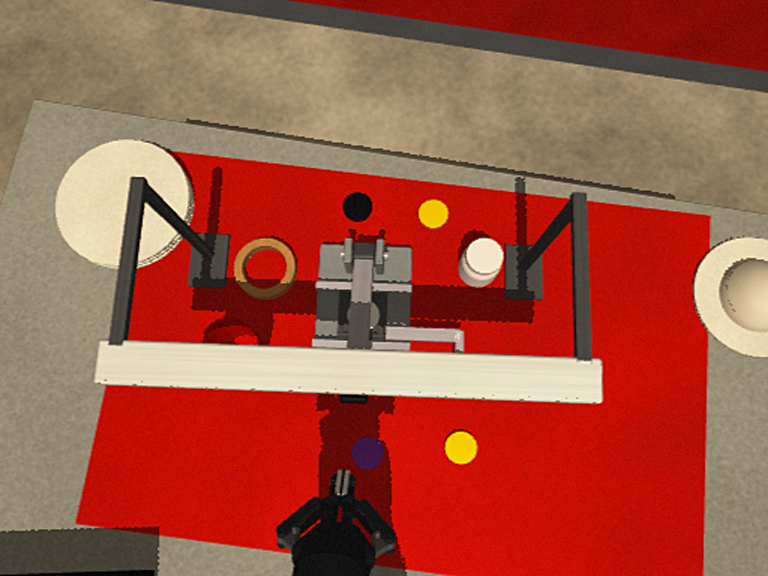

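View pics/s13.png

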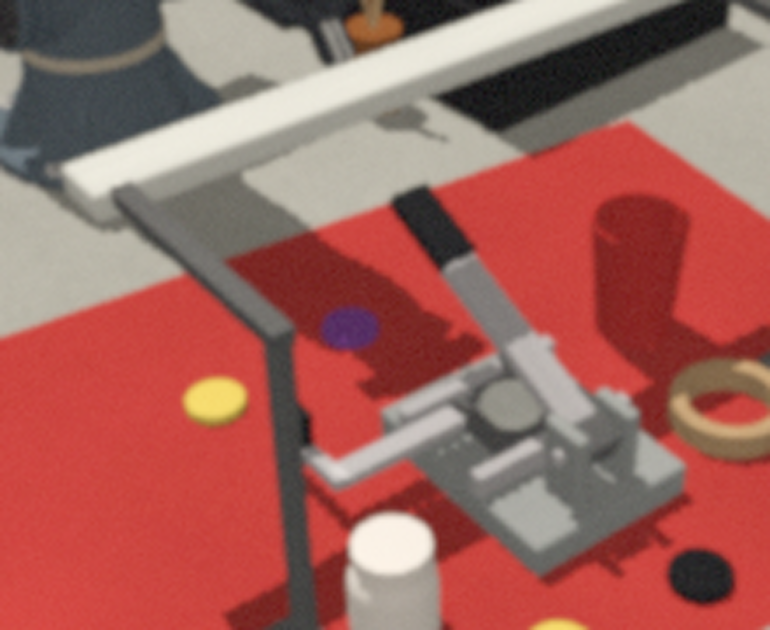

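The slide is home with the blank at (508,405), the lever is up, and the jar, tape and tumbler have not moved. The robot is clear, so I'm handing in.

```bash
python3 -c "
from workcell import ctrl
print(ctrl.hand_in())"
```

```text
the job is handed in; nothing more can be done
None
```

The job is done and handed in at about 20 s of the 58 s allowed; the hand-in gave no verdict.

- **Lean:** the jog has no tilt command, so I got the lean by pushing against joint limits high above the scene. It came to about 37° and grew to about 44° by the end.
- **Slide:** I pushed the tab until it stopped, with force rising to 23 N and no more motion. In the top view it had moved about 70 mm, with the blank centred under the lever.
- **Press:** the punch met the blank with the lever near 0.40 rad by my estimate. The upward force at the grip first rose to about 24 N, above the 14–18 N suggested. By the task's figures that is roughly 40 N on the blank, inside the firm range and below crushing. It then dipped to about 10 N, and I held 16–19 N for about 1.2 s.
- **Release:** I let the lever up with the fingers following it, at about 0.2 rad/s estimated from the fingertip steps; the lever's own speed was not measured.
- **Last checks:** the final pictures show the lever at its rest position, the slide home with the blank in it, and the tumbler, tape ring and jar unmoved. The measured tool force was about zero with the robot clear, and no check failed.

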